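Press the setting pin home against the gauge's sprung plunger

ROBOT

A 7-joint arm with a two-finger parallel gripper is mounted at the origin on the work surface. World frame = base frame: x ahead of the robot, y to its left, z up, the work surface at z = 0. Lengths are in mm, angles in rad, forces in N, time in s.
With the tool pointing down it reaches from about 400 to 875 mm from the base axis. Payload 6.5 kg.
Tool frame: the origin (TCP) lies at the very end of the fingers, on their centre line; the grasp point (between the pads) lies behind it (ctrl.grasp_offset is the z of the grasp point in the tool frame, in mm); z points along the fingers, y is the direction in which the jaws open and shut (so a half turn about z gives the same grasp; the last joint's range is limited). The gripper opens to 85 mm and grips with 20 to 120 N. Pads are 22 mm wide; open, the fingers measure 114 mm over their backs; the gripper's body (76 mm by 85 mm) begins 54 mm behind the grasp point. The pads swing forward as they close: fully open they stand 13 mm farther back than shut.
Start: joints at [1.257, 0.536, -0.004, 1.538, 0.003, 1.067, -0.071], TCP at [159.423, -630.139, 231.29] pointing down, gripper open.
Joint ranges: [-2.7, 2.7], [-0.37, 2.16], [-1.27, 1.26], [0.24, 2.4], [-1.31, 4.45], [0.19, 1.91], [-2.76, 2.76]. Speed limits (rad/s): [2.39, 2.39, 3.14, 3.14, 3.14, 3.14, 3.14].

INTERFACE

Orientations are given as a rotation vector (axis times angle).
In Python, from station import ctrl gives the robot as it stands. The module is installed in compiled form; this text tells all that it offers.
- The arm moves only by the tool move_arm, never from a script. Its argument "deltas" is one flat list of numbers, 6 for each row, row after row: the shift along the world's x, y, z in cm, then the turn, a rotation vector about the world's x, y, z in degrees. A call has 1 to 5 rows; each row is the pose to reach, as a shift and turn from the pose commanded when the call began; what a row does not reach only later rows make up. A row lasts 1/12 s, in which the tool goes at most 41.7 mm and 7.16 degrees, less where a joint would pass 70% of its speed; a pose out of reach is approached as far as the arm can. A call with a gripper value outside its range is refused whole. "grip" is the closure, from -1 (fully open) to 1 (shut), so that 0 is half open, set as the call begins (left out, the last holds). The fingers move at their own pace and stop on an object; "force" is the grip in N (left out, the last holds). Time passes only in rows, so rows that repeat a pose let the fingers close. It gives the time, the measured TCP pose, the force and the opening at its end, in the units of the state.
- ctrl.observe(): the state, without advancing time (a new reading comes with each control period).
- ctrl.get_image(name): name is "scene" or "top" or "wrist"; returns (picture, depth): 384x512x3 uint8, red, green, blue; 384x512 float32, mm along the optical axis (not along the pixel's ray), 0 where there is no reading.
- ctrl.get_calibration(name): a dict with "mtx" (3x3 intrinsics, pixels), "camera_from_world" (4x4, takes a point from world to camera coordinates); the wrist camera has in their place "T_tool_cam" (4x4, takes a point from camera to tool coordinates, whose origin is the TCP and whose axes are the flange's). Camera axes: x right, y down, z forward; pixel columns grow to the right and rows downward; lengths in mm; the calibration is good to about 2 mm. A picture is of the moment at which its call begins: read the wrist's pose just before it. get_calibration takes no time and is no camera call.
- ctrl.close_job(): hands the job in, once; it reports no verdict.
The state is a dict: "time_s": time; "joint_positions": joint angles; "dq": joint speeds; "effort": joint torques, N m; "tcp_pos": TCP position; "orientation": TCP orientation; "wrist_force": force on the tool from outside, world axes, zero at the start; "moment": the same for the moment, N m; "grip_width": finger opening in mm.
Only numpy, scipy, OpenCV 4.12 (cv2) and the standard library are available. Lean on these libraries where they do the work, as an engineer would, in place of code of your own. Each camera call takes 0.05 s, during which the arm holds its last target. There are 200 camera calls.

TASK

Take the setting pin (the tall one with the round handle) out of its stand, lower its shank into the wide pocket at the open end of the gauge block's groove, and guide it slowly (about 3 cm/s) and upright along the groove, round the bend, to the sprung plunger at the far end, keeping the shank down in the groove all the way. Push the plunger in until the pin is firmly against the hard stop wall, without ramming it, and finish while holding it there: do not let go, the gauge is read while you keep the pin upright and pressed on the stop. Leave the dust plug and everything else on the bench where it is.

Things in the scene. Friction and masses are not known exactly. Their poses are not given: they have to be found in the camera images.
- pin_grip (a point): Centre of the handle of the loose setting pin, z up along the pin (about 140 g). Black round handle 22 mm in diameter, 38 mm tall (19 mm above and below this point); below it a plain steel shank 10 mm in diameter, 29 mm long, its foot 48 mm below this point. It stands upright in one hole of the stand, 20 mm deep with 2 mm play: lift 25 mm to clear.
- pin_foot (a point): Centre of the flat foot (lowest end) of the pin's shank, on the pin's axis.
- stand: Grey fixed plastic block 150 x 56 x 30 mm with two holes 80 mm apart along its x axis (40 mm either side of the middle), 20 mm deep. Origin: centre of its underside. It may stand on either side of the bench.
- plug: Dust plug in the stand's other hole: a short mushroom-shaped black knob 32 mm in diameter, its top 46 mm above the bench. Not to be moved. Origin: foot of its shank.
- gauge: Fixed gauge block: aluminium plate 230 x 150 x 12 mm; dark steel rails 14 mm high on it (tops 26 mm above the bench) form a groove 18 mm wide. From a wide pocket (28 x 36 mm, tapering into the groove) it runs along the block's +x, 84 mm from pocket centre to bend, then turns 40 degrees left (towards +y) and runs 75 mm to the stop wall. Origin: centre of the underside.
- mouth (a point): Centre of the wide pocket where the groove starts, on the groove floor (12 mm above the bench).
- run1 (a point): Point on the groove's centre line on the floor, in the first straight run between pocket and bend.
- bend (a point): Point on the groove's centre line at the bend, on the floor.
- run2 (a point): Point on the groove's centre line on the floor in the second run, 32 mm after the bend and before the plunger.
- stop: Hard stop: dark steel wall 44 mm wide, top 36 mm above the bench, across the groove's end; behind it the plunger housing, 24 mm in diameter, top 38 mm above the bench. Origin: on the face that the pin meets, on the groove's centre line and floor. Its x axis is the level pushing direction along the second run; the pin's axis is 5 mm before this face when home.
- plunger_tip (a point): Centre of the end of the sprung plunger, a brass rod 8 mm in diameter that sticks out 14 mm from the stop wall into the groove, its axis 14 mm above the groove floor. It slides straight into the wall along the stop's x axis.
- plunger (a joint): How far the plunger is pushed in, m: 0 free, 0.014 flush with the stop wall (the pin then meets the wall). The spring needs 1.5 N to start and about 3.6 N when flush; 5 to 15 N more on the wall is firm enough, and a firm grip (60 N or more) keeps the pin from leaning.
- lens_cap: Loose black lens cap, 34 mm in diameter, 12 mm high, lying between stand and gauge block. Leave alone. Origin: on its underside.
- objective: Loose steel objective, 28 mm in diameter, 46 mm high. Leave alone. Origin: on its underside.
- dish: Loose glass dish, 90 mm in diameter, 14 mm high. Leave alone. Origin: on its underside.
- reagent: Loose amber bottle, 60 mm in diameter, 120 mm high. Leave alone. Origin: on its underside.
- vial: Loose glass vial, 28 mm in diameter, 50 mm high. Leave alone. Origin: on its underside.
- slide_box: Loose white slide box 85 x 45 x 35 mm. Leave alone. Origin: on its underside.
- driver: Loose screwdriver, 150 mm long, lying. Leave alone. Origin: near its middle.

How it is judged (in metres and radians):
On the way, in this order (a step that is already met when the one before it is completed fails the run):
1. the pin's shank is down in the pocket at the start of the groove (z of pin_foot in the frame of gauge below 0.02 m and horizontal distance between pin_foot and mouth below 0.013 m), for 0.05 s.
2. the shank is in the first run of the groove (z of pin_foot in the frame of gauge below 0.02 m and horizontal distance between pin_foot and run1 below 0.01 m), for 0.05 s.
3. the shank is at the bend (z of pin_foot in the frame of gauge below 0.02 m and horizontal distance between pin_foot and bend below 0.012 m), for 0.05 s.
4. the shank is in the second run, before the plunger (z of pin_foot in the frame of gauge below 0.02 m and horizontal distance between pin_foot and run2 below 0.01 m), for 0.05 s.
5. the plunger is pressed flush and the held, upright pin bears on the hard stop (value of joint plunger above 0.0125 m and contact force between pin and stop between 1 and 35 N and y of pin_foot in the frame of stop between -0.007 and 0.007 m and x of pin_foot in the frame of stop between -0.015 and 0 m and z of pin_foot in the frame of gauge below 0.02 m and angle between pin_grip's own z axis and vertical below 0.25 rad and contact force between the fingers and pin above 2 N), for 0.2 s.
At the end, for the whole second after the job is handed in: The robot still holds the pin (fingers on it), upright within 14 degrees, its foot in the groove less than 8 mm above the floor, the plunger pushed in at least 12.5 mm, and the pin bears on the stop wall with 1 to 35 N, at rest (all of step 5 and linear speed of pin below 0.02 m/s); the arm keeps its last pose, push and grip.
It fails at once if the pin was rammed: over 50 N against the gauge block, its stop or plunger (contact force between pin and gauge above 50 N or contact force between pin and stop above 50 N).
It fails at once if the pin went faster than 12 cm/s along the groove (z of pin_foot in the frame of gauge below 0.02 m and horizontal distance between pin_foot and bend below 0.066 m and linear speed of pin above 0.12 m/s).
It fails at once if the shank was lifted out of the groove on the way (z of pin_foot in the frame of gauge between 0.027 and 0.038 m and (horizontal distance between pin_foot and run1 below 0.015 m or horizontal distance between pin_foot and bend below 0.015 m or horizontal distance between pin_foot and run2 below 0.015 m)).
It fails at once if the pin leaned over 29 degrees down in the groove (z of pin_foot in the frame of gauge below 0.02 m and horizontal distance between pin_foot and bend below 0.066 m and angle between pin_grip's own z axis and vertical above 0.5 rad).
It fails at once if another thing on the bench was disturbed (distance of any of plug, objective, dish, reagent, vial, slide_box, driver from where it was at the start of the episode above 0.03 m or distance of lens_cap from where it was at the start of the episode above 0.02 m).
It also fails if it takes over 56 s, if anything falls off the work surface, if the arm or the gripper's body presses on something with over 40 N, if the wrist force passes 120 N, or if a joint passes its speed limit or range.

## Working session

There is one attempt and no reset: what is moved stays moved. The work goes in short steps, Python scripts to look and compute and a tool call to move; the robot and the scene stay as the last step left them, time stands still between calls to the robot, and variables do not carry over. Pictures are saved under pics/ and viewed, about 8 in all and at most 12, crops included, and the job is handed in when it is done.

Besides the shell and the picture viewer there is one more tool, called by a JSON object that holds its "api" and its "payload", one argument or row to a line. move_arm: Moves the arm, as the interface text tells. Its arguments: {"type":"object","properties":{"deltas":{"type":"array"},"grip":{"type":"number"},"force":{"type":"number"}},"required":["deltas"]}

```bash
mkdir -p pics; cat > h.py <<'E'
import numpy as np, cv2
from station import ctrl
def grab(n,tag):
    im,d=ctrl.get_image(n); cv2.imwrite(f'pics/{tag}.png',im[:,:,::-1]); np.save(f'pics/{tag}.npy',d); return im,d
def world(n,u,v,z):
    c=ctrl.get_calibration(n); p=np.linalg.inv(c['mtx'])@[u,v,1]
    return np.linalg.inv(c['camera_from_world'])@np.r_[p*z,1]
def atz(n,u,v,h):
    T=np.linalg.inv(ctrl.get_calibration(n)['camera_from_world']); r=T[:3,:3]@np.linalg.inv(ctrl.get_calibration(n)['mtx'])@[u,v,1]; o=T[:3,3]
    return o+r*(h-o[2])/r[2]
E
python3 - <<'E'
from h import *
a,d=grab('top','top'); b,e=grab('scene','scene')
print(ctrl.observe(),ctrl.grasp_offset); print(ctrl.get_calibration('top'))
cv2.imwrite('pics/top_b.png',cv2.resize(a,(800,600),interpolation=cv2.INTER_CUBIC)[:,:,::-1])
E
```

```text
{'time_s': 0.1, 'joint_positions': array([ 1.25682216,  0.537121  , -0.0044208 ,  1.53880072,  0.00260008,
        1.06731491, -0.07118288]), 'dq': array([-2.78856902e-04, -3.31508527e-03,  3.55586241e-04, -4.25211750e-03,
       -1.01892567e-03, -4.70055205e-04,  1.39750099e-05]), 'effort': array([ 2.39693312e-03, -5.84577763e+01,  1.05184402e+00, -2.59781241e+01,
        1.26672830e-02,  4.59988281e-03, -3.89670879e-05]), 'tcp_pos': array([ 159.2389408 , -629.58127216,  230.47075658]), 'orientation': array([-3.11590826e+00, -3.88124338e-01,  5.19308875e-04]), 'wrist_force': array([ 0.79479924, -0.56337756, -0.45896655]), 'moment': array([0.02267404, 0.02819123, 0.02214623]), 'grip_width': 85.54706362530068} -18.700000000000003
{'mtx': array([[382.62211487,   0.        , 257.131568  ],
       [  0.        , 382.62211487, 192.22997494],
       [  0.        ,   0.        ,   1.        ]]), 'camera_from_world': array([[ 8.75122507e-03, -9.99958307e-01,  2.60768810e-03,
         1.65500931e+01],
       [-9.98693849e-01, -8.87137798e-03, -5.03179283e-02,
         5.79774056e+02],
       [ 5.03389642e-02, -2.16393855e-03, -9.98729846e-01,
         1.15073686e+03],
       [ 0.00000000e+00,  0.00000000e+00,  0.00000000e+00,
         1.00000000e+00]])}
```

View pics/top_b.png

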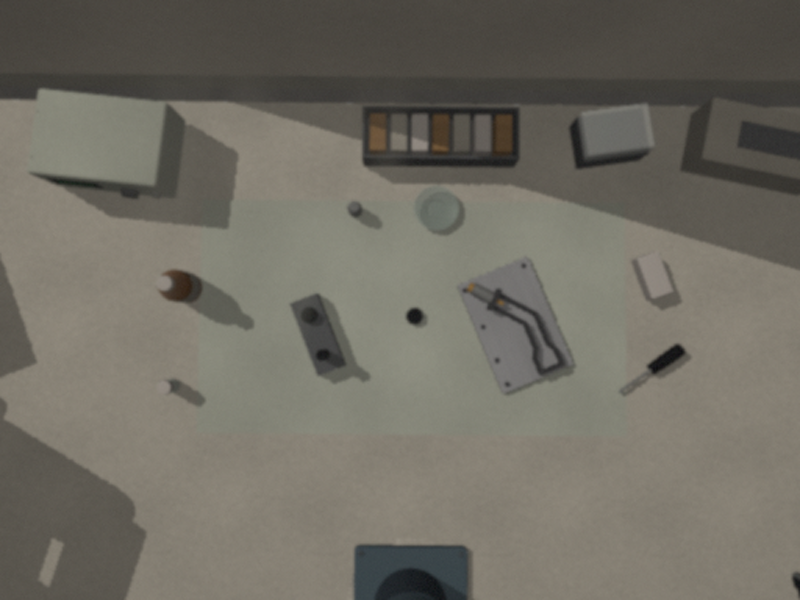

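View pics/scene.png

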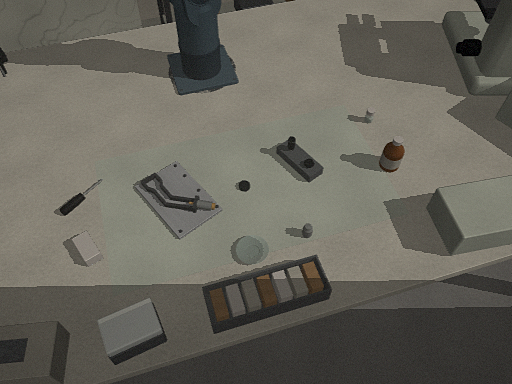

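The top view shows the stand, with the plug at (310,315) and the pin at (322,354) in the 800-pixel picture. The gauge spans about (460-575, 258-393), with its pocket near (548,362) and its stop near (497,300). The scene view confirms that the tall pin is in the hole nearer the robot.

```bash
python3 - <<'E'
from h import *
for n,u,v,h in [('pin',322,354,79),('plug',310,315,46),('pocket',548,362,12),('bend',527,318,26),('stop',497,302,36),('g1',459,284,12),('g2',527,258,12),('g3',575,365,12),('g4',507,393,12),('s1',291,302,30),('s2',319,293,30),('s3',346,365,30),('s4',318,375,30),('cap',415,316,12)]:
    print(n,atz('top',u*.64,v*.64,h).round(0))
print(ctrl.get_calibration('wrist'))
from scipy.spatial.transform import Rotation as R
print(R.from_rotvec(ctrl.observe()['orientation']).as_matrix().round(3))
d=np.load('pics/top.npy')
# top-depth points above 60mm near pin
vv,uu=np.mgrid[190:250,180:230]
P=np.array([world('top',u,v,d[v,u])[:3] for u,v in zip(uu.ravel(),vv.ravel())])
for lo,hi in[(65,95),(38,55),(20,36)]:
    m=(P[:,2]>lo)&(P[:,2]<hi);print(m.sum(),np.median(P[m],0).round(1))
E
```

```text
pin [477. 167.  79.]
plug [549. 195.  46.]
pocket [ 462. -264.   12.]
bend [ 547. -220.   26.]
stop [ 577. -161.   36.]
g1 [613. -90.  12.]
g2 [ 665. -223.   12.]
g3 [ 457. -316.   12.]
g4 [ 402. -184.   12.]
s1 [574. 235.  30.]
s2 [592. 181.  30.]
s3 [454. 127.  30.]
s4 [435. 180.  30.]
cap [549.  -4.  12.]
{'mtx': array([[300.82402159,   0.        , 258.04822248],
       [  0.        , 300.82402159, 186.15804533],
       [  0.        ,   0.        ,   1.        ]]), 'T_tool_cam': array([[-7.87205438e-06, -9.57951127e-01, -2.86931417e-01,
         7.39051897e+01],
       [ 9.99999739e-01,  1.99757900e-04, -6.94348356e-04,
         7.29341700e-02],
       [ 7.22468608e-04, -2.86931348e-01,  9.57950875e-01,
        -1.43286673e+02],
       [ 0.00000000e+00,  0.00000000e+00,  0.00000000e+00,
         1.00000000e+00]])}
[[ 0.969  0.245 -0.001]
 [ 0.245 -0.969  0.002]
 [-0.    -0.002 -1.   ]]Traceback (most recent call last):
  File "<stdin>", line 10, in <module>
  File "h.py", line 6, in world
    c=ctrl.get_calibration(n); p=np.linalg.inv(c['mtx'])@[u,v,1]
ValueError: time passes only in moves, steps and waits
```

The geometry checks out: the gauge yaw is about 24°, its sides measure 143 x 231 mm, and the pin and plug are 77 mm apart. I'll go over the gauge for a close look with the wrist camera.

{"api": "move_arm", "payload": {
  "deltas": [2.3, 2.9, 0, 0, 0, 7, 4.7, 5.7, 0, 0, 0, 14, 7, 8.6, 0, 0, 0, 21, 9.4, 11.4, 0, 0, 0, 28, 11.7, 14.3, 0, 0, 0, 35],
  "grip": -1
}}

```text
time_s: 0.52
tcp_pos: [277.2, -485.5, 231.0]
orientation: [-2.852, -1.316, 0.0]
wrist_force: [0.9, -0.6, -0.2]
grip_width: 85.6
```

{"api": "move_arm", "payload": {
  "deltas": [2.3, 2.9, 0, 0, 0, 7, 4.7, 5.7, 0, 0, 0, 14, 7, 8.6, 0, 0, 0, 21, 9.4, 11.4, 0, 0, 0, 28, 11.7, 14.3, 0, 0, 0, 35]
}}

```text
time_s: 0.93
tcp_pos: [394.1, -342.6, 231.2]
orientation: [-2.325, -2.113, 0.0]
wrist_force: [0.5, -0.0, -1.3]
grip_width: 85.6
```

{"api": "move_arm", "payload": {
  "deltas": [2.3, 2.9, 0, 0, 0, 7, 4.7, 5.7, 0, 0, 0, 14, 7, 8.6, 0, 0, 0, 21, 9.4, 11.4, 0, 0, 0, 28, 11.7, 14.3, 0, 0, 0, 35]
}}

```text
time_s: 1.35
tcp_pos: [511.1, -199.8, 231.1]
orientation: [-1.582, -2.714, 0.0]
wrist_force: [0.1, -0.2, 0.1]
grip_width: 85.5
```

```bash
cat >> h.py <<'E'
from scipy.spatial.transform import Rotation as R
WC=ctrl.get_calibration('wrist')
def wgrab(tag):
    o=ctrl.observe(); T=np.eye(4); T[:3,:3]=R.from_rotvec(o['orientation']).as_matrix(); T[:3,3]=o['tcp_pos']; T=T@WC['T_tool_cam']
    im,d=grab('wrist',tag); np.save(f'pics/{tag}_T.npy',T)
    cv2.imwrite(f'pics/{tag}_b.png',cv2.resize(im,(800,600),interpolation=cv2.INTER_CUBIC)[:,:,::-1]); return o
def pts(tag):  # world point map
    d=np.load(f'pics/{tag}.npy'); T=np.load(f'pics/{tag}_T.npy'); v,u=np.mgrid[:384,:512]
    p=np.stack([u,v,np.ones_like(u)],-1)@np.linalg.inv(WC['mtx']).T*d[...,None]
    return p@T[:3,:3].T+T[:3,3]
def watz(tag,u,v,h):
    T=np.load(f'pics/{tag}_T.npy'); r=T[:3,:3]@np.linalg.inv(WC['mtx'])@[u,v,1]; return T[:3,3]+r*(h-T[2,3])/r[2]
E
python3 - <<'E'
from h import *
o=wgrab('w1'); print(o['time_s'],o['tcp_pos'],o['wrist_force'],R.from_rotvec(o['orientation']).as_matrix().round(3))
E
```

```text
1.35 [ 511.10463876 -199.81745197  231.14582493] [ 0.13937559 -0.23938212  0.10203688] [[-0.493  0.87  -0.   ]
 [ 0.87   0.493 -0.   ]
 [-0.    -0.    -1.   ]]
```

View pics/w1_b.png

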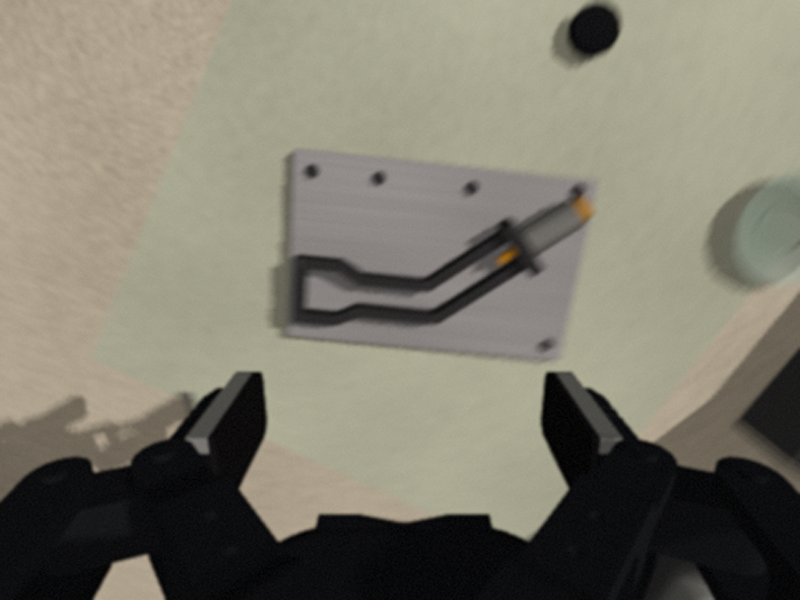

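The wrist view shows the gauge clearly: pocket at about (318,290), bend at (430,300), plunger tip at (507,258) and wall at (523,247). I'll rectify a settled picture onto the plane of the rail tops and measure there.

```bash
cat >> h.py <<'E'
def ortho(tag,c,yaw,h,size=(250,180),s=3):
    """rectified image of plane z=h, x axis along yaw, y up; centre c"""
    im=cv2.imread(f'pics/{tag}.png'); T=np.load(f'pics/{tag}_T.npy'); W,H=size
    e=np.array([[np.cos(yaw),np.sin(yaw)],[-np.sin(yaw),np.cos(yaw)]])
    q=np.float32([[0,0],[W*s,0],[W*s,H*s],[0,H*s]]); src=[]
    for a in q:
        w=np.r_[np.array(c)+((a[0]/s-W/2)*e[0]-(a[1]/s-H/2)*e[1]),h]
        p=WC['mtx']@(T[:3,:3].T@(w-T[:3,3])); src.append(p[:2]/p[2])
    return cv2.warpPerspective(im,cv2.getPerspectiveTransform(np.float32(src),q),(W*s,H*s),flags=cv2.INTER_CUBIC)
E
python3 - <<'E'
from h import *
o=wgrab('w2'); print(o['tcp_pos'])
q=[watz('w2',u*.64,v*.64,12)[:2] for u,v in [(292,150),(597,182),(560,360),(287,335)]]
q=np.array(q); print(q.round(1), np.linalg.norm(np.roll(q,-1,0)-q,axis=1).round(1))
P=pts('w2'); 
for u,v in [(250,150),(223,190),(300,220),(190,330)]: print(P[int(v*.64),int(u*.64)].round(1))
cv2.imwrite('pics/o2.png',ortho('w2',(534,-203),np.deg2rad(25),26))
E
```

```text
[ 516.06387509 -191.35435704  231.7906217 ]
[[ 409.9 -168.5]
 [ 618.8  -72.5]
 [ 681.  -206.1]
 [ 472.2 -302. ]] [229.9 147.4 229.8 147.3]
[ 380.4 -185.8    1.5]
[ 373.9 -223.5    1. ]
[ 438.2 -210.4   14. ]
[ 398.  -345.3    0. ]
```

View pics/o2.png

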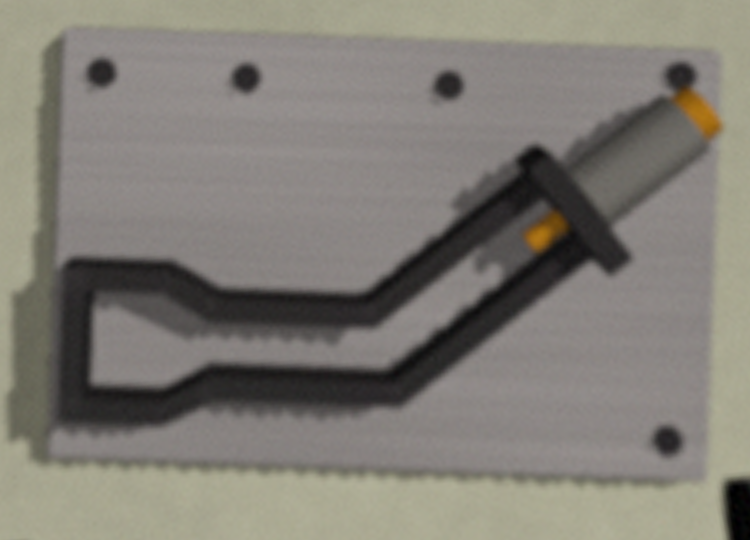

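The rectified picture gives a gauge yaw of about 23°, but the arm was still settling when it was taken. I'll go 7 cm lower, let it settle, and measure from there.

{"api": "move_arm", "payload": {
  "deltas": [0, 0, -3.5, 0, 0, 0, 0, 0, -7, 0, 0, 0, 0, 0, -7, 0, 0, 0, 0, 0, -7, 0, 0, 0, 0, 0, -7, 0, 0, 0]
}}

```text
time_s: 1.87
tcp_pos: [511.1, -201.5, 162.6]
orientation: [1.59, 2.708, 0.001]
wrist_force: [1.0, 0.3, 0.3]
grip_width: 85.1
```

```bash
python3 - <<'E'
from h import *
o=wgrab('w3'); print(o['time_s'],o['tcp_pos'],o['dq'].round(3)); print(np.load('pics/w3_T.npy')[:3,3])
y=np.deg2rad(23.1); c=np.array([520,-215.])
cv2.imwrite('pics/o3.png',ortho('w3',c,y,26,(160,110),5))
E
```

```text
1.8667 [ 511.07842612 -201.49005581  162.64937184] [ 0.004 -0.022 -0.009 -0.018  0.002 -0.007 -0.   ]
[ 476.2816264  -137.57376486  305.87032444]
```

View pics/o3.png

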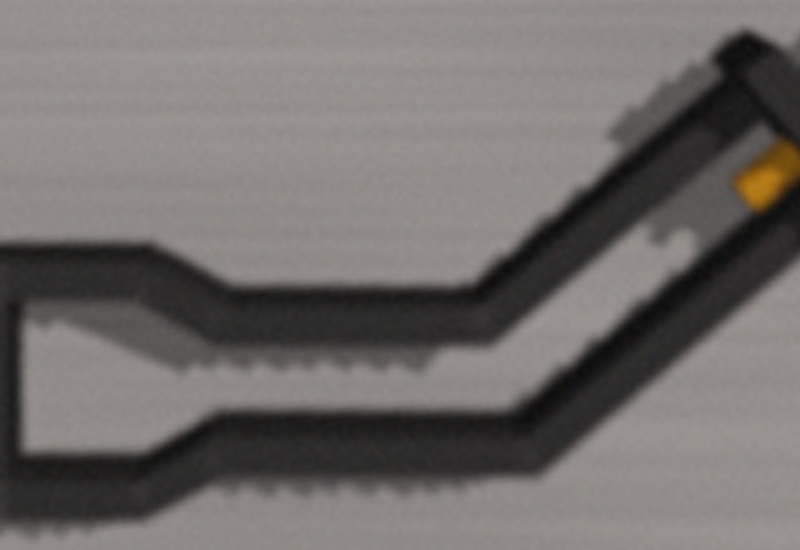

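```bash
python3 - <<'E'
import numpy as np
y=np.deg2rad(23.1); c=np.array([520,-215.]); e=np.array([[np.cos(y),np.sin(y)],[-np.sin(y),np.cos(y)]])
cam=np.array([476.28,-137.57,305.87])
w=lambda u,v: c+(u/5-80)*e[0]-(v/5-55)*e[1]
def px(p): q=e@(p-c); return np.array([(q[0]+80)*5,(55-q[1])*5])
def dn(u,v): return px(cam[:2]+(w(u,v)-cam[:2])*(293.87/279.87))  # true px of z=12 point
for p in [(300,411),(515,410),(20,400),(80,457)]: print(p,dn(*p).round(1))
b=w(507,389); 
for n,p in [('bend',b),('mouth',b-84*e[0]),('stop',b+75*np.array([np.cos(y+np.deg2rad(40)),np.sin(y+np.deg2rad(40))])),('tip',w(746,198))]: print(n,p.round(1))
E
```

```text
(300, 411) [297.5 439.9]
(515, 410) [523.2 438.9]
(20, 400) [  3.5 428.4]
(80, 457) [ 66.5 488.2]
bend [ 548.6 -227.6]
mouth [ 471.4 -260.5]
stop [ 582.6 -160.7]
tip [ 577.6 -173.7]
```

The measurements agree with the given sizes: groove width about 18 mm, and the tip measured within about 1 mm of bend + 61 mm. The working points are:
- **mouth:** (471.5, -260.9)
- **bend:** (548.8, -228.0)
- **stop:** (582.7, -161.1)
- **push direction:** 63°

Next I'll move over the pin with the jaws along 63°.

{"api": "move_arm", "payload": {
  "deltas": [-0.3, 3.8, 0.2, 0, 0, 3.5, -0.7, 7.6, 0.4, 0, 0, 7, -1, 11.4, 0.6, 0, 0, 10.5, -1.4, 15.2, 0.8, 0, 0, 14, -1.7, 19, 1, 0, 0, 17.5]
}}

```text
time_s: 2.33
tcp_pos: [494.3, -9.8, 173.6]
orientation: [1.155, 2.918, 0.001]
wrist_force: [0.1, 0.3, 0.2]
grip_width: 85.5
```

{"api": "move_arm", "payload": {
  "deltas": [-0.4, 3.8, 0.2, 0, 0, 4, -0.8, 7.6, 0.4, 0, 0, 8, -1.2, 11.4, 0.6, 0, 0, 12, -1.5, 14.8, 0.8, 0, 0, 14.5, -1.7, 16.8, 1, 0, 0, 16]
}}

```text
time_s: 2.75
tcp_pos: [476.8, 161.6, 184.0]
orientation: [0.732, 3.052, 0.006]
wrist_force: [0.2, -0.2, -0.1]
grip_width: 85.3
```

{"api": "move_arm", "payload": {
  "deltas": [0, 1, 0, 0, 0, 0, 0, 1, 0, 0, 0, 0, 0, 1, 0, 0, 0, 0, 0, 1, 0, 0, 0, 0, 0, 1, 0, 0, 0, 0]
}}

```text
time_s: 3.17
tcp_pos: [476.9, 164.7, 181.2]
orientation: [0.747, 3.051, -0.002]
wrist_force: [0.1, 0.1, 0.2]
grip_width: 85.4
```

```bash
python3 - <<'E'
from h import *
o=wgrab('w4'); print(o['time_s'],o['tcp_pos'],o['wrist_force'],o['dq'].round(3)); print(R.from_rotvec(o['orientation']).as_matrix().round(3))
P=pts('w4'); z=P[...,2]
for lo,hi in[(70,85),(42,50),(27,33)]:
    m=(z>lo)&(z<hi)&(np.hypot(P[...,0]-510,P[...,1]-180)<95); q=P[m]; print(m.sum(),np.median(q,0).round(1),q.min(0).round(1),q.max(0).round(1))
    if hi!=33:
        c,r=cv2.minEnclosingCircle(q[:,:2].astype(np.float32)); print('circ',np.round(c,1),round(r,1))
E
```

```text
3.1667 [476.92341562 164.70100757 181.22233073] [0.08846565 0.09732164 0.18559607] [-0.002  0.004 -0.007  0.001  0.    -0.002 -0.002]
[[-0.887  0.462 -0.   ]
 [ 0.462  0.887 -0.001]
 [-0.001 -0.001 -1.   ]]
523 [476.5 169.5  77.6] [466.6 158.6  71.5] [487.9 180.   79.6]
circ [477.2 169.3] 11.1
589 [549.3 198.3  45.2] [466.9 163.   42. ] [564.8 212.6  49.8]
circ [515.9 184.2] 51.8
6266 [509.7 183.3  30.7] [435.2 130.6  27. ] [594.7 237.5  33. ]
```

View pics/w4_b.png

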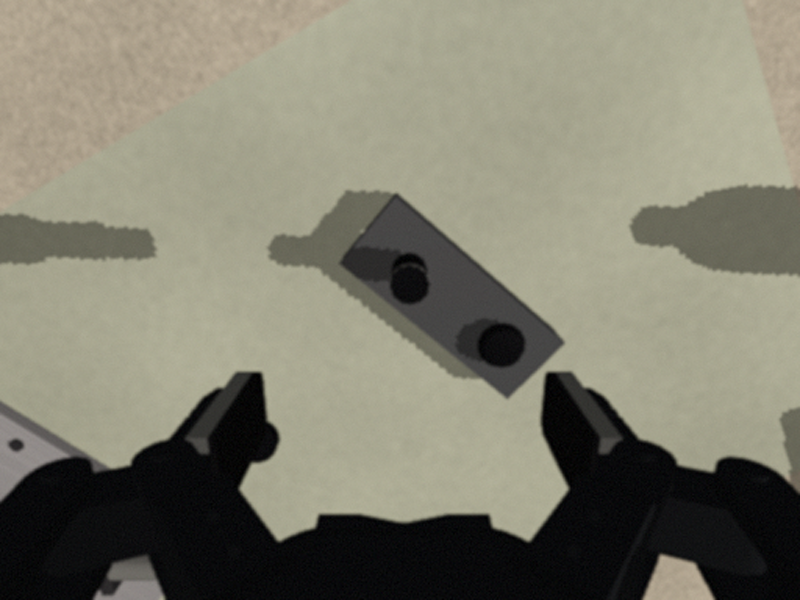

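The pin handle is at (477.2, 169.3), its top at 77.6 mm, radius 11 mm. That fits an upright pin with its foot at 10 mm. I'll descend around it, then grip.

{"api": "move_arm", "payload": {
  "deltas": [0, 0.5, -3, 0, 0, 0, 0, 0.5, -6.5, 0, 0, 0, 0, 0.5, -10, 0, 0, 0, 0, 0.5, -12.8, 0, 0, 0, 0, 0.5, -13.9, 0, 0, 0]
}}

```text
time_s: 3.63
tcp_pos: [474.4, 169.7, 38.9]
orientation: [-0.743, -3.048, 0.006]
wrist_force: [-1.1, 0.4, -0.5]
grip_width: 85.4
```

{"api": "move_arm", "payload": {
  "deltas": [0, 0, 0, 0, 0, 0, 0, 0, 0, 0, 0, 0, 0, 0, 0, 0, 0, 0, 0, 0, 0, 0, 0, 0, 0, 0, 0, 0, 0, 0],
  "grip": 1,
  "force": 80
}}

```text
time_s: 4.05
tcp_pos: [477.5, 172.0, 43.7]
orientation: [0.742, 3.05, 0.002]
wrist_force: [0.3, 0.2, 0.0]
grip_width: 25.7
```

{"api": "move_arm", "payload": {
  "deltas": [0, 0, 0, 0, 0, 0, 0, 0, 0, 0, 0, 0, 0, 0, 0, 0, 0, 0, 0, 0, 0, 0, 0, 0, 0, 0, 0, 0, 0, 0]
}}

```text
time_s: 4.47
tcp_pos: [477.1, 171.3, 43.6]
orientation: [0.742, 3.051, -0.001]
wrist_force: [-1.1, -2.6, 9.4]
grip_width: 20.1
```

{"api": "move_arm", "payload": {
  "deltas": [0, 0, 0.5, 0, 0, 0, 0, 0, 1.5, 0, 0, 0, 0, 0, 3, 0, 0, 0, 0, 0, 4.5, 0, 0, 0, 0, 0, 6, 0, 0, 0]
}}

```text
time_s: 4.88
tcp_pos: [476.4, 172.1, 103.8]
orientation: [0.741, 3.053, 0.001]
wrist_force: [-0.1, 0.8, -2.3]
grip_width: 20.3
```

{"api": "move_arm", "payload": {
  "deltas": [0, 0, 1, 0, 0, 0, 0, 0, 1, 0, 0, 0, 0, 0, 1, 0, 0, 0, 0, 0, 1, 0, 0, 0, 0, 0, 1, 0, 0, 0]
}}

```text
time_s: 5.3
tcp_pos: [475.8, 171.6, 111.5]
orientation: [-0.741, -3.052, 0.001]
wrist_force: [-0.4, 0.5, -1.1]
grip_width: 20.0
```

```bash
python3 - <<'E'
from h import *
o=wgrab('w5'); print(o['time_s'],o['tcp_pos'],o['wrist_force'],o['grip_width']); print(R.from_rotvec(o['orientation']).as_matrix().round(3))
im=cv2.imread('pics/w5.png'); cv2.imwrite('pics/w5c.png',cv2.resize(im[150:350,150:370],None,fx=3,fy=3,interpolation=cv2.INTER_CUBIC))
P=pts('w5'); T=np.load('pics/w5_T.npy'); t=P-o['tcp_pos']
m=(np.hypot(t[...,0],t[...,1])<25); 
for h in range(-40,50,6):
    k=m&(t[...,2]>h)&(t[...,2]<=h+6); print(h,k.sum(),np.median(t[k],0).round(1) if k.any() else '')
E
```

```text
5.3 [475.82610944 171.56682658 111.54683616] [-0.42854902  0.53570296 -1.09475741] 20.032446915913418
[[-0.889  0.459 -0.001]
 [ 0.459  0.889 -0.001]
 [ 0.001 -0.001 -1.   ]]
-40 0 
-34 38 [ -2.3   2.  -30. ]
-28 58 [ -2.6   1.8 -25.1]
-22 39 [ -2.6   2.  -20. ]
-16 0 
-10 1 [-8.3  2.  -4.4]
-4 161 [-7.5  4.7 -0.3]
2 292 [-7.3  5.   5.6]
8 526 [-7.4  4.8 11.1]
14 576 [-7.4  4.6 17.1]
20 654 [-7.5  4.6 23. ]
26 771 [-7.4  4.8 29.3]
32 2398 [-0.1  0.4 34. ]
38 549 [-2.5 -5.2 39.6]
44 846 [-3.6 -5.2 47. ]
```

View pics/w5c.png

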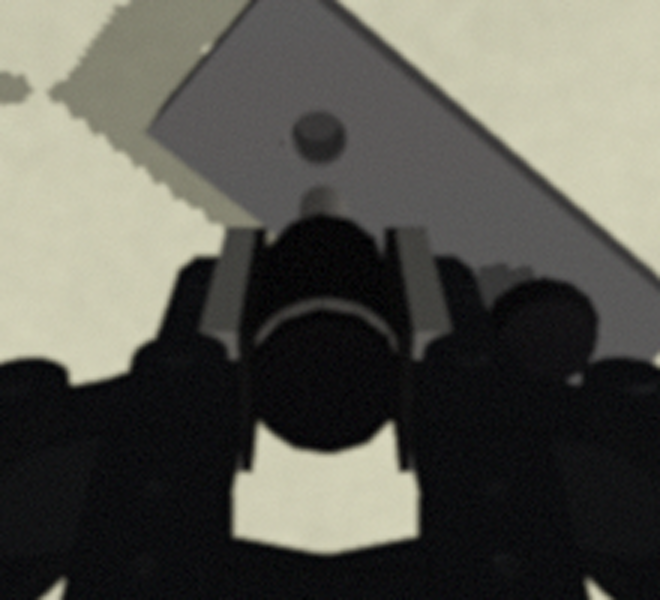

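The pin is held upright. Its axis is within about 1 mm of the tool axis, and the handle top is 34 mm above the TCP, so the foot is about 33 mm below it. I'll carry it over to the pocket.

{"api": "move_arm", "payload": {
  "deltas": [0, -2, 0, 0, 0, 0, 0, -5.5, 0, 0, 0, 0, -0.1, -9.2, 0, 0, 0, 0, -0.2, -12.9, 0, 0, 0, 0, -0.2, -16.6, 0, 0, 0, 0]
}}

```text
time_s: 5.77
tcp_pos: [473.6, 4.4, 111.7]
orientation: [-0.74, -3.052, 0.0]
wrist_force: [0.6, -0.1, -2.0]
grip_width: 20.2
```

{"api": "move_arm", "payload": {
  "deltas": [0, -3.7, 0, 0, 0, 0, -0.1, -7.4, 0, 0, 0, 0, -0.1, -11.1, 0, 0, 0, 0, -0.2, -14.8, 0, 0, 0, 0, -0.2, -18, 0, 0, 0, 0]
}}

```text
time_s: 6.18
tcp_pos: [471.4, -176.9, 111.7]
orientation: [-0.743, -3.051, 0.001]
wrist_force: [0.8, 0.5, -1.3]
grip_width: 20.0
```

{"api": "move_arm", "payload": {
  "deltas": [0, -3, 0, 0, 0, 0, 0, -5.5, -0.5, 0, 0, 0, 0, -7.5, -1, 0, 0, 0, -0.1, -8.6, -1.5, 0, 0, 0, -0.1, -8.6, -1.8, 0, 0, 0]
}}

```text
time_s: 6.6
tcp_pos: [470.2, -262.7, 93.0]
orientation: [-0.747, -3.05, 0.001]
wrist_force: [-1.2, -0.4, -2.1]
grip_width: 19.6
```

{"api": "move_arm", "payload": {
  "deltas": [0, 0, 0, 0, 0, 0, 0, 0, 0, 0, 0, 0, 0, 0, 0, 0, 0, 0, 0, 0, 0, 0, 0, 0, 0, 0, 0, 0, 0, 0]
}}

```text
time_s: 7.02
tcp_pos: [471.8, -259.2, 94.6]
orientation: [0.739, 3.053, 0.0]
wrist_force: [0.1, -0.1, -0.7]
grip_width: 20.1
```

```bash
python3 - <<'E'
from h import *
o=wgrab('w6'); print(o['time_s'],o['tcp_pos'],o['wrist_force'],o['grip_width'],o['dq'].round(3)); print(R.from_rotvec(o['orientation']).as_matrix().round(4))
T=np.load('pics/w6_T.npy')
im=cv2.imread('pics/w6.png')
for p in [(471.5,-260.9,12),(548.8,-228,12),(582.7,-161.1,12)]:
    q=WC['mtx']@(T[:3,:3].T@(np.array(p)-T[:3,3])); q=q[:2]/q[2]; cv2.circle(im,tuple(int(a*16) for a in q),24,(0,0,255),-1,shift=4); print(q)
cv2.imwrite('pics/w6c.png',cv2.resize(im[100:300,130:400],None,fx=2.9,fy=2.9,interpolation=cv2.INTER_CUBIC))
E
```

```text
7.0167 [ 471.80433457 -259.20805367   94.60170997] [ 0.12775259 -0.09777685 -0.7355112 ] 20.12226123175104 [ 0.005  0.002  0.003 -0.003 -0.    -0.     0.001]
[[-8.893e-01  4.573e-01  4.000e-04]
 [ 4.573e-01  8.893e-01 -0.000e+00]
 [-4.000e-04  2.000e-04 -1.000e+00]]
[255.1344809  192.57870912]
[332.24201206 253.44298576]
[421.60373492 252.94732524]
```

View pics/w6c.png

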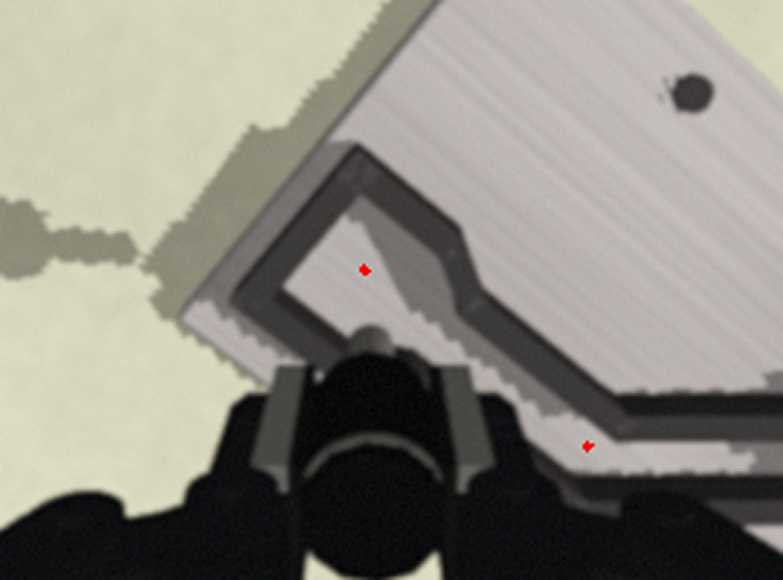

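The predicted dots agree with the image: the mouth dot is about 2 mm from the pocket centre and the bend dot is on the groove centre. I'll lower the pin into the pocket.

{"api": "move_arm", "payload": {
  "deltas": [0, -0.1, -1.2, 0, 0, 0, 0, -0.1, -2.4, 0, 0, 0, 0, -0.1, -3.4, 0, 0, 0, 0, -0.1, -4.1, 0, 0, 0, 0, -0.1, -4.5, 0, 0, 0]
}}

```text
time_s: 7.48
tcp_pos: [470.5, -260.6, 47.5]
orientation: [-0.741, -3.051, -0.001]
wrist_force: [0.7, 0.5, -0.6]
grip_width: 20.1
```

{"api": "move_arm", "payload": {
  "deltas": [0, 0, -0.1, 0, 0, 0, 0, 0, -0.2, 0, 0, 0, 0, 0, -0.2, 0, 0, 0, 0, 0, -0.2, 0, 0, 0, 0, 0, -0.2, 0, 0, 0]
}}

```text
time_s: 7.9
tcp_pos: [471.7, -261.3, 47.7]
orientation: [0.741, 3.052, -0.0]
wrist_force: [-0.3, -0.1, -1.0]
grip_width: 20.0
```

Foot at about 14.4 mm with no contact. Now along the first run at about 3 cm/s.

{"api": "move_arm", "payload": {
  "deltas": [0.22, 0.1, 0, 0, 0, 0, 0.44, 0.19, 0, 0, 0, 0, 0.65, 0.29, 0, 0, 0, 0, 0.87, 0.38, 0, 0, 0, 0, 1.09, 0.48, 0, 0, 0, 0]
}}

```text
time_s: 8.32
tcp_pos: [482.7, -256.2, 47.3]
orientation: [0.741, 3.053, 0.0]
wrist_force: [-0.7, 0.1, -1.4]
grip_width: 20.5
```

{"api": "move_arm", "payload": {
  "deltas": [0.22, 0.1, 0, 0, 0, 0, 0.44, 0.19, 0, 0, 0, 0, 0.65, 0.29, 0, 0, 0, 0, 0.87, 0.38, 0, 0, 0, 0, 1.09, 0.48, 0, 0, 0, 0]
}}

```text
time_s: 8.73
tcp_pos: [493.4, -251.4, 47.2]
orientation: [-0.741, -3.053, -0.0]
wrist_force: [0.4, -1.3, -0.8]
grip_width: 20.7
```

{"api": "move_arm", "payload": {
  "deltas": [0.22, 0.1, 0, 0, 0, 0, 0.44, 0.19, 0, 0, 0, 0, 0.65, 0.29, 0, 0, 0, 0, 0.87, 0.38, 0, 0, 0, 0, 1.09, 0.48, 0, 0, 0, 0]
}}

```text
time_s: 9.15
tcp_pos: [504.3, -246.7, 47.3]
orientation: [0.741, 3.053, -0.0]
wrist_force: [0.1, 0.1, -1.8]
grip_width: 19.9
```

{"api": "move_arm", "payload": {
  "deltas": [0.22, 0.1, 0, 0, 0, 0, 0.44, 0.19, 0, 0, 0, 0, 0.65, 0.29, 0, 0, 0, 0, 0.87, 0.38, 0, 0, 0, 0, 1.09, 0.48, 0, 0, 0, 0]
}}

```text
time_s: 9.57
tcp_pos: [515.2, -241.9, 47.3]
orientation: [0.741, 3.053, -0.0]
wrist_force: [-0.4, -0.4, -1.9]
grip_width: 20.2
```

{"api": "move_arm", "payload": {
  "deltas": [0.22, 0.1, 0, 0, 0, 0, 0.44, 0.19, 0, 0, 0, 0, 0.65, 0.29, 0, 0, 0, 0, 0.87, 0.38, 0, 0, 0, 0, 1.09, 0.48, 0, 0, 0, 0]
}}

```text
time_s: 9.98
tcp_pos: [526.1, -237.1, 47.3]
orientation: [0.741, 3.053, -0.0]
wrist_force: [0.1, 0.1, -0.9]
grip_width: 20.0
```

{"api": "move_arm", "payload": {
  "deltas": [0.22, 0.1, 0, 0, 0, 0, 0.44, 0.19, 0, 0, 0, 0, 0.65, 0.29, 0, 0, 0, 0, 0.87, 0.38, 0, 0, 0, 0, 1.09, 0.48, 0, 0, 0, 0]
}}

```text
time_s: 10.4
tcp_pos: [537.0, -232.3, 47.3]
orientation: [0.741, 3.053, -0.0]
wrist_force: [0.2, -1.3, -1.4]
grip_width: 20.3
```

{"api": "move_arm", "payload": {
  "deltas": [0.22, 0.1, 0, 0, 0, 0, 0.44, 0.19, 0, 0, 0, 0, 0.65, 0.29, 0, 0, 0, 0, 0.87, 0.38, 0, 0, 0, 0, 1.0, 0.45, 0, 0, 0, 0]
}}

```text
time_s: 10.82
tcp_pos: [547.2, -227.7, 47.4]
orientation: [0.741, 3.053, 0.0]
wrist_force: [0.1, 0.1, -1.0]
grip_width: 20.5
```

```bash
python3 - <<'E'
from h import *
o=wgrab('w7'); print(o['time_s'],o['tcp_pos'],o['wrist_force'],o['moment'])
T=np.load('pics/w7_T.npy')
im=cv2.imread('pics/w7.png')
for p in [(471.5,-260.9,12),(548.8,-228,12),(582.7,-161.1,12)]:
    q=WC['mtx']@(T[:3,:3].T@(np.array(p)-T[:3,3])); q=q[:2]/q[2]; cv2.circle(im,tuple(int(a*16) for a in q),24,(0,0,255),-1,shift=4)
cv2.imwrite('pics/w7c.png',cv2.resize(im[80:300,120:400],None,fx=2.7,fy=2.7,interpolation=cv2.INTER_CUBIC))
E
```

```text
10.8167 [ 547.20163935 -227.66623295   47.35450305] [ 0.06494412  0.1367362  -1.04265782] [ 0.01739145 -0.03144261  0.04677981]
```

View pics/w7c.png

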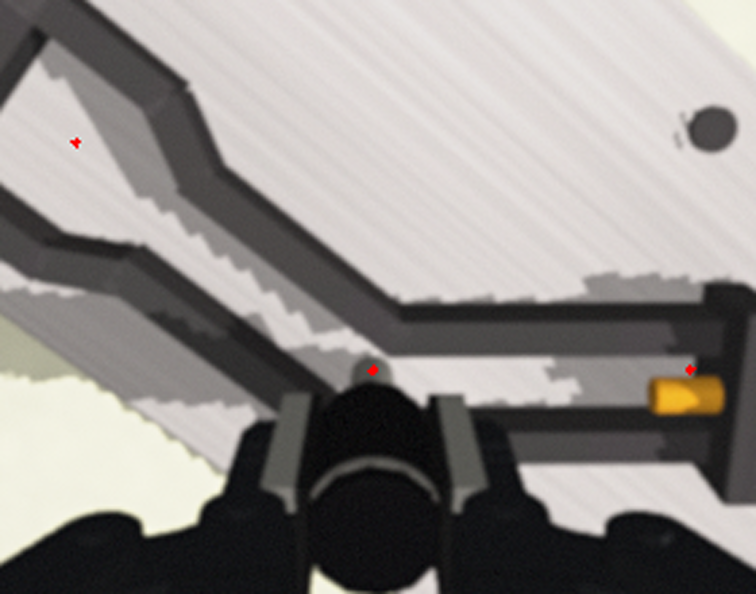

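The pin is at the bend, centred with no contact, and the plunger axis lies on the second run's centre line. Next is the second run.

{"api": "move_arm", "payload": {
  "deltas": [0.11, 0.21, 0, 0, 0, 0, 0.22, 0.43, 0, 0, 0, 0, 0.33, 0.64, 0, 0, 0, 0, 0.44, 0.86, 0, 0, 0, 0, 0.55, 1.07, 0, 0, 0, 0]
}}

```text
time_s: 11.28
tcp_pos: [552.4, -216.8, 47.3]
orientation: [-0.741, -3.053, -0.0]
wrist_force: [0.3, -1.2, -1.7]
grip_width: 19.8
```

{"api": "move_arm", "payload": {
  "deltas": [0.11, 0.21, 0, 0, 0, 0, 0.22, 0.43, 0, 0, 0, 0, 0.33, 0.64, 0, 0, 0, 0, 0.44, 0.86, 0, 0, 0, 0, 0.55, 1.07, 0, 0, 0, 0]
}}

```text
time_s: 11.7
tcp_pos: [558.0, -206.2, 47.3]
orientation: [0.741, 3.053, -0.0]
wrist_force: [0.2, 0.6, -1.1]
grip_width: 20.0
```

{"api": "move_arm", "payload": {
  "deltas": [0.11, 0.21, 0, 0, 0, 0, 0.22, 0.43, 0, 0, 0, 0, 0.33, 0.64, 0, 0, 0, 0, 0.44, 0.86, 0, 0, 0, 0, 0.55, 1.07, 0, 0, 0, 0]
}}

```text
time_s: 12.12
tcp_pos: [563.4, -195.5, 47.3]
orientation: [0.741, 3.053, 0.0]
wrist_force: [-0.3, 0.3, -1.7]
grip_width: 20.3
```

{"api": "move_arm", "payload": {
  "deltas": [0.11, 0.21, 0, 0, 0, 0, 0.22, 0.43, 0, 0, 0, 0, 0.33, 0.64, 0, 0, 0, 0, 0.44, 0.86, 0, 0, 0, 0, 0.55, 1.07, 0, 0, 0, 0],
  "force": 100
}}

```text
time_s: 12.53
tcp_pos: [568.9, -184.8, 47.3]
orientation: [0.741, 3.053, 0.0]
wrist_force: [-0.2, 0.5, -1.6]
grip_width: 19.3
```

{"api": "move_arm", "payload": {
  "deltas": [0.09, 0.18, 0, 0, 0, 0, 0.19, 0.36, 0, 0, 0, 0, 0.28, 0.54, 0, 0, 0, 0, 0.37, 0.71, 0, 0, 0, 0, 0.46, 0.89, 0, 0, 0, 0]
}}

```text
time_s: 12.95
tcp_pos: [573.3, -176.4, 47.3]
orientation: [-0.742, -3.053, 0.001]
wrist_force: [0.2, -2.1, -1.4]
grip_width: 19.7
```

{"api": "move_arm", "payload": {
  "deltas": [0.07, 0.13, 0, 0, 0, 0, 0.14, 0.27, 0, 0, 0, 0, 0.2, 0.4, 0, 0, 0, 0, 0.27, 0.52, 0, 0, 0, 0, 0.32, 0.62, 0, 0, 0, 0]
}}

```text
time_s: 13.37
tcp_pos: [576.5, -170.3, 47.2]
orientation: [-0.742, -3.052, 0.001]
wrist_force: [-1.1, -2.2, -0.4]
grip_width: 19.9
```

The spring is engaged at about 2.5 N. Now I'll creep the rest of the way.

{"api": "move_arm", "payload": {
  "deltas": [0.04, 0.07, 0, 0, 0, 0, 0.08, 0.14, 0, 0, 0, 0, 0.11, 0.21, 0, 0, 0, 0, 0.15, 0.28, 0, 0, 0, 0, 0.18, 0.35, 0, 0, 0, 0]
}}

```text
time_s: 13.78
tcp_pos: [578.3, -166.6, 47.3]
orientation: [-0.742, -3.053, 0.001]
wrist_force: [-1.6, -2.4, -0.7]
grip_width: 19.7
```

{"api": "move_arm", "payload": {
  "deltas": [0.02, 0.04, 0, 0, 0, 0, 0.04, 0.07, 0, 0, 0, 0, 0.05, 0.1, 0, 0, 0, 0, 0.07, 0.13, 0, 0, 0, 0, 0.07, 0.13, 0, 0, 0, 0]
}}

```text
time_s: 14.2
tcp_pos: [579.1, -165.2, 47.3]
orientation: [-0.741, -3.053, 0.0]
wrist_force: [-1.7, -4.0, -0.1]
grip_width: 19.6
```

{"api": "move_arm", "payload": {
  "deltas": [0.01, 0.02, 0, 0, 0, 0, 0.02, 0.05, 0, 0, 0, 0, 0.03, 0.07, 0, 0, 0, 0, 0.05, 0.09, 0, 0, 0, 0, 0.05, 0.09, 0, 0, 0, 0]
}}

```text
time_s: 14.62
tcp_pos: [579.3, -164.8, 47.2]
orientation: [-0.742, -3.052, 0.001]
wrist_force: [-2.5, -3.8, 0.4]
grip_width: 19.7
```

```bash
python3 -c "
from h import *
o=ctrl.observe(); print(o['tcp_pos'],o['wrist_force'],o['moment'],o['wrist_force'][:2]@[-.453,-.891])"
```

```text
[ 579.26297117 -164.80347511   47.24790084] [-2.52375606 -3.79364373  0.40965778] [-1.07856201  0.7153258   0.00471158] 4.523398057839827
```

{"api": "move_arm", "payload": {
  "deltas": [0.01, 0.02, 0, 0, 0, 0, 0.02, 0.05, 0, 0, 0, 0, 0.03, 0.07, 0, 0, 0, 0, 0.05, 0.09, 0, 0, 0, 0, 0.05, 0.09, 0, 0, 0, 0]
}}

```text
time_s: 15.03
tcp_pos: [579.3, -164.8, 47.2]
orientation: [-0.742, -3.051, 0.003]
wrist_force: [-3.7, -6.6, 1.0]
grip_width: 19.6
```

{"api": "move_arm", "payload": {
  "deltas": [0.01, 0.02, 0, 0, 0, 0, 0.02, 0.05, 0, 0, 0, 0, 0.03, 0.07, 0, 0, 0, 0, 0.05, 0.09, 0, 0, 0, 0, 0.05, 0.09, 0, 0, 0, 0]
}}

```text
time_s: 15.45
tcp_pos: [579.4, -164.7, 47.2]
orientation: [-0.743, -3.051, 0.005]
wrist_force: [-4.7, -6.9, 3.1]
grip_width: 20.0
```

The pin has met the wall: the TCP stalls at the expected home position and the push rises about 2 N per mm of command. I'll add to it gently until the wall force is about 10 N.

{"api": "move_arm", "payload": {
  "deltas": [0.01, 0.03, 0, 0, 0, 0, 0.03, 0.05, 0, 0, 0, 0, 0.04, 0.08, 0, 0, 0, 0, 0.05, 0.11, 0, 0, 0, 0, 0.07, 0.13, 0, 0, 0, 0]
}}

```text
time_s: 15.87
tcp_pos: [579.5, -164.5, 47.2]
orientation: [-0.744, -3.049, 0.008]
wrist_force: [-7.0, -9.6, 4.7]
grip_width: 19.7
```

{"api": "move_arm", "payload": {
  "deltas": [0.01, 0.03, 0, 0, 0, 0, 0.03, 0.05, 0, 0, 0, 0, 0.04, 0.08, 0, 0, 0, 0, 0.05, 0.11, 0, 0, 0, 0, 0.07, 0.13, 0, 0, 0, 0]
}}

```text
time_s: 16.28
tcp_pos: [579.6, -164.5, 47.2]
orientation: [-0.745, -3.048, 0.011]
wrist_force: [-8.1, -11.5, 6.2]
grip_width: 19.3
```

{"api": "move_arm", "payload": {
  "deltas": [0, 0, 0, 0, 0, 0, 0, 0, 0, 0, 0, 0, 0, 0, 0, 0, 0, 0, 0, 0, 0, 0, 0, 0, 0, 0, 0, 0, 0, 0]
}}

```text
time_s: 16.7
tcp_pos: [579.5, -164.4, 47.2]
orientation: [-0.745, -3.048, 0.011]
wrist_force: [-8.2, -11.3, 6.2]
grip_width: 19.5
```

```bash
python3 - <<'E'
from h import *
o=wgrab('w8'); print(o['time_s'],o['tcp_pos'],o['orientation'],o['wrist_force'],o['moment'],o['wrist_force'][:2]@[-.453,-.891],o['dq'].round(4))
im=cv2.imread('pics/w8.png'); cv2.imwrite('pics/w8c.png',cv2.resize(im[120:300,130:390],None,fx=3,fy=3,interpolation=cv2.INTER_CUBIC))
E
```

```text
16.7 [ 579.54436581 -164.41823095   47.17878038] [-0.74497516 -3.04838815  0.01070266] [ -8.19351543 -11.3346118    6.18244445] [-2.69176778  1.88276368  0.04930053] 13.810801601335355 [ 0.0013  0.0003 -0.     -0.0014 -0.0003 -0.0014  0.0008]
```

View pics/w8c.png

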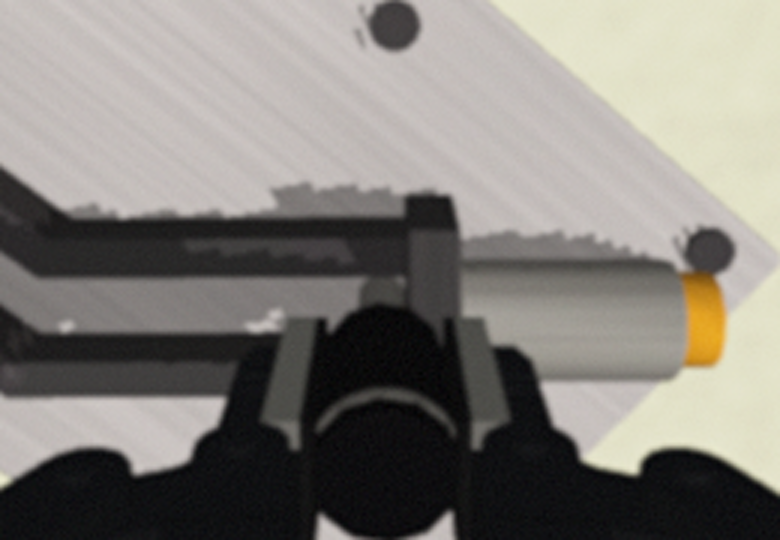

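The final view shows the shank upright against the wall at about (385,290), with no brass left showing in the groove. The push is 13.8 N and steady, the tilt is under 1° and the arm is at rest, so I'm handing in.

```bash
python3 -c "
from station import ctrl
print(ctrl.close_job()); o=ctrl.observe(); print(o['time_s'],o['tcp_pos'],o['wrist_force'],o['grip_width'])"
```

```text
the job is handed in; nothing more can be done
None
the job is handed in; nothing more can be done
```

I took the pin out of the stand, lowered it into the pocket and guided it round the bend at about 2.5–3 cm/s. I then pressed the plunger in and handed the job in at about 16.7 s, with the pin still gripped at 100 N and pressed on the stop.

**Last checks before hand-in:**
- **Push:** it held steady at 13.8 N. Taking off about 3.6 N for the spring leaves roughly 10 N on the wall.
- **Position:** the tool stopped within about 1 mm of the predicted home position, with the arm at rest and tilted less than 1°.
- **Picture:** the wrist camera shows the shank on the wall and no brass plunger left showing.
- **Foot height:** about 2 mm above the groove floor, worked out from the tool height rather than measured directly.

**Odd or unchecked:**
- An upward force of about 6 N appeared while pressing, probably friction at the wall.
- The measured grip opening was about 20 mm on the 22 mm handle.
- I did not take a final picture of the other objects, but the arm met no unexpected forces on the way.
- I tried to read the state once more after handing in, but it was refused.

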